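# Reset and lock a coffee grinder's grind ring

### The arm

A 6-joint arm with a two-finger parallel gripper is mounted at the origin on the work surface. World frame = base frame: x ahead of the robot, y to its left, z up, the work surface at z = 0. Lengths are in m, angles in rad, forces in N, time in s.
With the tool pointing down it reaches from about 0.35 to 0.975 m from the base axis. Payload 4.9 kg.
Tool frame: the origin (TCP) lies on the centre line of the jaws, within the pads' length; the fingertips stand 8 mm ahead of it and the grasp point (between the pads) lies 11 mm behind it; z points along the fingers, y is the direction in which the jaws open and shut (so a half turn about z gives the same grasp; the last joint's range is limited). The gripper opens to 85 mm and grips with 20 to 120 N. Pads are 22 mm wide; open, the fingers measure 114 mm over their backs; the gripper's body (76 mm by 85 mm) begins 54 mm behind the grasp point. The pads swing forward as they close: fully open they stand 13 mm farther back than shut.
Start: joints at [1.054, 0.053, 1.613, -0, 1.476, -0.119], TCP at [0.242, 0.576, 0.239] pointing down, gripper open.
Joint ranges: [-3.01, 3.01], [-1.01, 2.22], [0.06, 2.58], [-1.02, 4.17], [0.09, 2.62], [-3.14, 3.14]. Speed limits (rad/s): [2.57, 2.57, 3.14, 3.14, 3.14, 3.14].

### API

Orientations are given as a rotation vector (axis times angle).
In Python, from station import get_obs, get_image, calibration, finish_job gives the robot as it stands. The module is installed in compiled form; this text tells all that it offers.
- The arm moves only by the shell command python3 -m jog 'ROWS' [FORCE]. ROWS is JSON, a list of rows, each a list of 7 numbers: the shift along the tool's x, y, z in cm, then the turn, a rotation vector about the tool's x, y, z in rad, then the closure in counts, from 0 (fully open) to 255 (shut). In form: [[dx, dy, dz, ax, ay, az, jaw], ...]. A call has 1 to 8 rows; each row is the pose to reach, as a shift and turn from the pose measured when the call began, along the tool's axes at that moment; what a row does not reach only later rows make up. A row lasts 1/12 s, in which the tool goes at most 41.7 mm and 7.16 degrees, less where a joint would pass 70% of its speed; a pose out of reach is approached as far as the arm can. A call with a gripper value outside its range is refused whole. The fingers move at their own pace and stop on an object; FORCE is the grip in N (left out, the last holds). Time passes only in rows, so rows that repeat a pose let the fingers close. It gives the time, the measured TCP pose, the force and the opening at its end, in the units of the state.
- get_obs(): the state, without advancing time (a new reading comes with each control period).
- get_image(name): name is "scene" or "top" or "wrist"; returns the picture (400x640x3 uint8, red, green, blue); there is no depth.
- calibration(name): a dict with "vfov" (degrees; the focal length in pixels is half the picture's height over the tangent of half this angle, whatever the lens; pixels are square), "cx", "cy" (the principal point, pixels), "R" (3x3) and "t" (3): a world point X has camera coordinates R X + t. Camera axes: x right, y down, z forward; pixel columns grow to the right and rows downward; lengths in m; the calibration is good to about 2 mm. A picture is of the moment at which its call begins: read the wrist's pose just before it. calibration takes no time and is no camera call; for the wrist camera it gives the pose at the moment of the call.
- finish_job(): hands the job in, once; it reports no verdict.
The state is a dict: "t": time; "q": joint angles; "dq": joint speeds; "effort": joint torques, N m; "tool_pos": TCP position; "tool_rot": TCP orientation; "contact_force": force on the tool from outside, world axes, zero at the start; "wrist_torque": the same for the moment, N m; "opening": finger opening in m.
Only numpy, scipy, OpenCV 4.12 (cv2) and the standard library are available. Lean on these libraries where they do the work, as an engineer would, in place of code of your own. Each camera call takes 0.05 s, during which the arm holds its last target. There are 200 camera calls.

### The job

On the larger of the two grinder heads, push the upright black handle round until the ring's pointer, on the side opposite the handle, points at the small steel clip on the scale; then push the lock tab round by its black post until it is up against its stop pin. Only push with the fingers, gently and without pinching the handle, and leave the clip, the smaller head and everything else on the bench where they are.

Things in the scene. Friction and masses are not known exactly. Their poses are not given: they have to be found in the camera images.
- big: Larger grinder head, bolted down. Origin: underside centre, on the ring's upright axis. Axes: z up, +x the scale side, -x the handle side, -y the lock side. White round casting 164 mm wide, 55 mm high, on a foot plate 200 x 70 x 8 mm; on top an aluminium ring 116 mm wide, its top at 75 mm. A white lug 54 mm high reaches 127 mm towards -y, from x = -21 to +65 mm; it carries the lock.
- big_ring (a joint): Turn of the larger ring, rad, 0 to 1.7, growing anticlockwise from above. At 0 the handle is 131.3 degrees anticlockwise of the head's +x and the pointer opposite it, at -48.7. It starts short of the clip (must grow). No spring: dry friction, about 2 N of push at the handle turns it, and it stays where it is left. End stops at 0 and 1.7.
- big_handle (a point): Centre of the larger head's upright black handle, 106 mm from the ring's axis, 90 mm above the bench. The handle is a flat block 16 mm radially, 12 mm along the arc, from 69 to 111 mm above the bench, on a steel arm 9 mm wide whose top is 70 mm above the bench. Fingers pressing its clockwise and anticlockwise faces at once count as pinching.
- big_pointer (a point): Tip of the larger ring's dark pointer, a narrow nose 2.5 mm wide at the tip that turns with the ring, diametrically opposite the handle, 72 mm from the axis, 60.5 mm above the bench.
- big_mark (a point): Where the pointer's tip must come: 1 mm inside the middle of the dark steel clip's inner edge, 72 mm from the axis, 60.5 mm above the bench. The clip is 8 mm wide along the scale, sits over the casting's rim, top 61 mm above the bench; its place on the scale differs each time and it must stay there.
- big_lock (a joint): Turn of the larger head's lock tab, rad, 0 to 1.05, growing anticlockwise from above. At 0 the tab points 65 degrees clockwise of the head's +x (open, outwards); at 1.05 it is against the stop pin (locked), nearly along the head's +x. It starts open. No spring: dry friction, about 1.3 N at the post moves it and it stays where it is left.
- big_lock_post (a point): Middle of the exposed part of the lock tab's upright round black post, 12 mm diameter, from 64 to 104 mm above the bench; this point is 90 mm above the bench, 46 mm from the tab's pivot.
- big_lock_pivot (a point): Lock tab's upright pivot axis, at 61 mm height, 108 mm from the ring's axis towards the head's -y. The steel tab is 10 mm wide, top at 65 mm; its hub 20 mm wide, top at 66 mm. Stop pin: steel, 10 mm wide, top at 75 mm, 34 mm towards the head's +x and 14.5 mm towards its +y from the pivot.
- small: The smaller grinder head, the same shape at 0.72 of the size (casting 118 mm diameter, handle top 80 mm above the bench), to be left alone. Origin: centre of its underside.
- small_handle (a point): Handle of the smaller head, 76 mm from its axis; must not be moved.
- small_lock_post (a point): Lock post of the smaller head; must not be moved.
- small_mark (a point): Clip of the smaller head; must not be moved.
- tamper: Bystander: steel coffee tamper, 58 mm wide, 82 mm high; loose. Leave it.
- portafilter: Bystander: steel portafilter cup, 70 mm wide, 36 mm high, with a black handle 150 mm out; loose. Leave it.
- gauge: Bystander: round pressure gauge lying on its back, 52 mm wide, 27 mm high; loose. Leave it.
- foot: Bystander: round steel machine foot, 48 mm wide, 68 mm high; loose. Leave it.
- cup: Bystander: small white bowl, 72 mm wide, 45 mm high; loose. Leave it.
- wrench: Bystander: wrench lying flat; loose. Leave it.
- screwdriver: Bystander: screwdriver lying flat; loose. Leave it.
- spray: Bystander: white bottle, 72 mm wide, 180 mm high; loose. Leave it.

How it is judged:
On the way, in this order (a step that is already met when the one before it is completed fails the run):
1. the larger ring's pointer is brought to the clip, while the lock is still open (distance between big_pointer and big_mark below 0.004 m and velocity of joint big_ring between -0.05 and 0.05 rad/s), for 0.2 s.
2. the lock tab is pushed against its stop pin (all of step 1 and value of joint big_lock above 0.95 rad), for 0.2 s.
At the end, for the whole second after the job is handed in: The larger head's pointer tip is within 4 mm of the clip's middle (within the clip's width), the ring at rest, and its lock tab is against the stop pin (joint above 0.95 of 1.05 rad) (all of step 2); the robot touches nothing.
It fails at once if the lock tab is closed before the ring has been set (value of joint big_lock above 0.6 rad and not (distance between big_pointer and big_mark below 0.02 m)).
It fails at once if the handle is pinched between the fingers (both halves pressed at once) (contact force between the fingers and big_ring_c2 above 3 N and contact force between the fingers and big_ring_c3 above 3 N).
It fails at once if the larger head is pushed with more than 40 N (contact force between the fingers and big above 40 N).
It fails at once if the clip is moved on the scale (distance of big_mark from where it was at the start of the episode above 0.003 m).
It fails at once if the smaller head's handle, lock or clip is moved (5 mm), or a bystander is pushed more than 20 mm, lifted or carried (distance of any of small_handle, small_lock_post, small_mark from where it was at the start of the episode above 0.005 m or distance of any of tamper, portafilter, gauge, foot, cup, wrench, screwdriver, spray from where it was at the start of the episode above 0.02 m).
It also fails if it takes over 46 s, if anything falls off the work surface, if the arm or the gripper's body presses on something with over 40 N, if the wrist force passes 120 N, or if a joint passes its speed limit or range.

## Working session

There is one attempt and no reset: what is moved stays moved. The work goes in short steps, Python scripts to look and compute and a shell command to move; the robot and the scene stay as the last step left them, time stands still between calls to the robot, and variables do not carry over. Pictures are saved under pics/ and viewed, about 8 in all and at most 12, crops included, and the job is handed in when it is done.

```bash
mkdir -p pics; python3 - <<'E'
from station import *
import cv2
for n in ["scene","top"]:
    im=get_image(n); cv2.imwrite(f"pics/{n}0.png",im[:,:,::-1])
    c=calibration(n); print(n,c)
o=get_obs(); print(o)
E
```

```text
scene {'vfov': 57.83177447281946, 'cx': 319.1066660205687, 'cy': 197.5920506779696, 'R': array([[ 0.3715468 ,  0.92834237,  0.01155047],
       [ 0.71901761, -0.2798545 , -0.63615653],
       [-0.58733861,  0.24466692, -0.77147356]]), 't': array([-0.20717135, -0.31128176,  1.33602656])}
top {'vfov': 50.26114749337485, 'cx': 326.8934646714988, 'cy': 196.53817664670947, 'R': array([[ 0.02794812, -0.9994296 ,  0.01895718],
       [-0.99675722, -0.02929496, -0.07494564],
       [ 0.07545824, -0.01680112, -0.99700741]]), 't': array([-0.01257715,  0.49752485,  1.24369004])}
{'t': 0.1, 'q': array([ 1.05401982e+00,  5.33196682e-02,  1.61415878e+00,  2.06860915e-05,
        1.47602672e+00, -1.18994320e-01]), 'dq': array([-0.00039963, -0.00139818, -0.00114184, -0.00019684,  0.0008135 ,
       -0.00046751]), 'effort': array([-5.32428312e-04, -3.94900239e+01, -3.71365070e+01, -1.68501724e-04,
        3.92916423e-03,  8.98201193e-06]), 'tool_pos': array([0.2418236 , 0.57571829, 0.23816684]), 'tool_rot': array([-6.20604257e-01, -3.07905314e+00,  2.84298796e-03]), 'contact_force': array([ 0.41958633, -1.00933134,  0.27608496]), 'wrist_torque': array([ 0.06299476,  0.01201869, -0.00335255]), 'opening': 0.08569702265165284}
```

View pics/top0.png

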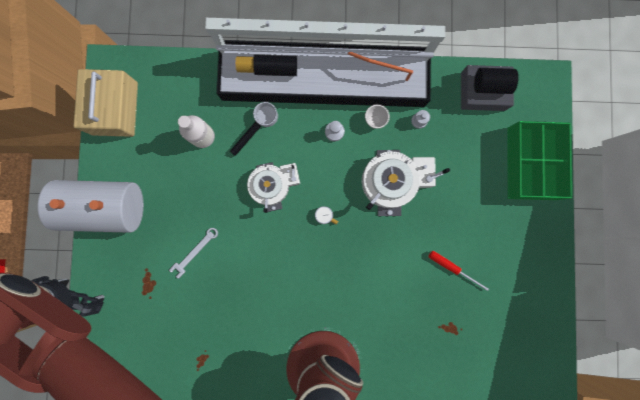

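View pics/scene0.png

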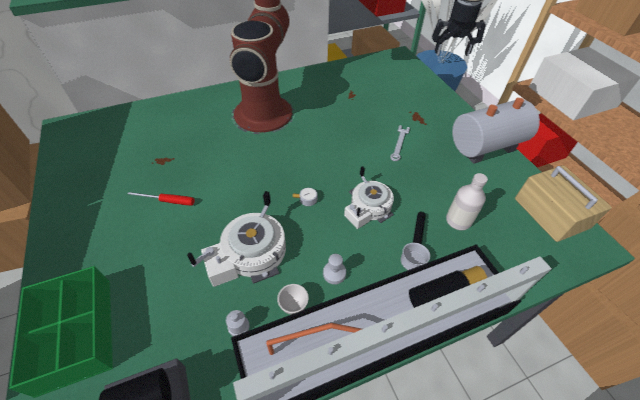

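The big head sits at about (392,180) in the top view, with its handle near (371,203) and lock post near (446,171). The small head is at (267,185). I'll enlarge both views.

```bash
python3 - <<'E'
import cv2,numpy as np
a=cv2.imread("pics/top0.png")[140:225,350:460]; b=cv2.imread("pics/scene0.png")[185:290,180:295]
cv2.imwrite("pics/c1.png",cv2.resize(a,None,fx=7,fy=7,interpolation=cv2.INTER_CUBIC))
cv2.imwrite("pics/c2.png",cv2.resize(b,None,fx=5.7,fy=5.7,interpolation=cv2.INTER_CUBIC))
E
```

```text
(no output)
```

View pics/c1.png

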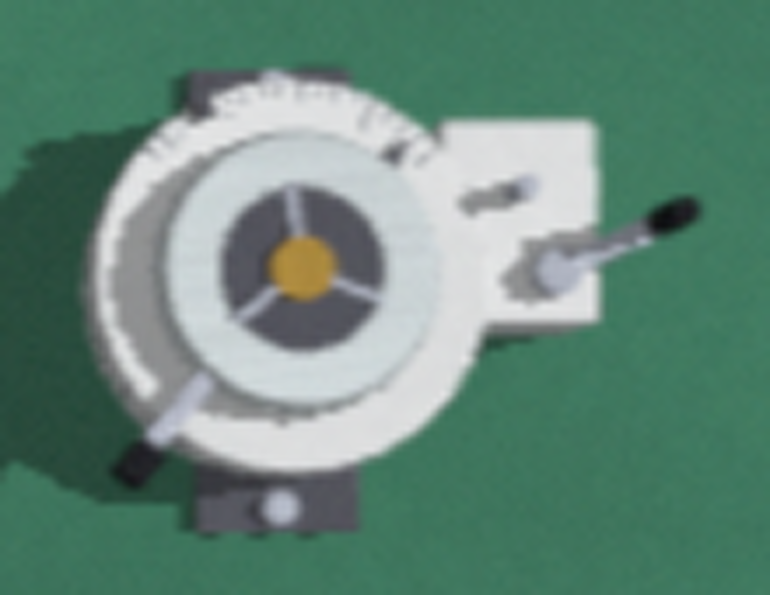

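The top crop shows the ring centre at (303,267), hub at (560,271), pin at (527,186), handle top at (133,468) and post top at (680,212). The clip isn't clear, so the wrist camera will have to find it. First I'll convert these points.

```bash
cat > h.py <<'E'
import numpy as np
from station import *
def ray(c,px,z):
    f=200/np.tan(np.radians(c["vfov"]/2)); R=np.array(c["R"]);t=np.array(c["t"])
    d=R.T@np.array([(px[0]-c["cx"])/f,(px[1]-c["cy"])/f,1]); o=-R.T@t
    return o+d*(z-o[2])/d[2]
def proj(c,X):
    f=200/np.tan(np.radians(c["vfov"]/2)); p=np.array(c["R"])@X+c["t"]
    return f*p[0]/p[2]+c["cx"],f*p[1]/p[2]+c["cy"]
E
python3 - <<'E'
from h import *
from scipy.spatial.transform import Rotation as Ro
c=calibration("top")
P={k:ray(c,(350+u/7,140+v/7),z) for k,(u,v,z) in dict(C=(303,267,.075),hub=(560,271,.066),pin=(527,186,.075),handle=(133,468,.111),post=(680,212,.104),tip=(392,158,.0605)).items()}
for k,p in P.items():
    d=p-P["C"]; print(k,p.round(4),"r",np.hypot(*d[:2]).round(4),"az",np.degrees(np.arctan2(d[1],d[0])).round(1))
d=P["post"]-P["hub"];print(np.hypot(d[0],d[1]),np.degrees(np.arctan2(d[1],d[0])))
o=get_obs();print(Ro.from_rotvec(o["tool_rot"]).as_matrix().round(3))
w=calibration("wrist");Rw=np.array(w["R"]);print("cam",(-Rw.T@w["t"]).round(3),Rw.round(2),w["vfov"])
E
```

```text
C [ 0.5515 -0.1848  0.075 ] r 0.0 az 0.0
hub [ 0.5541 -0.2922  0.066 ] r 0.1074 az -88.6
pin [ 0.5875 -0.2759  0.075 ] r 0.098 az -68.4
handle [ 0.4657 -0.1131  0.111 ] r 0.1118 az 140.1
post [ 0.5745 -0.33    0.104 ] r 0.147 az -81.0
tip [ 0.5997 -0.2235  0.0605] r 0.0618 az -38.7
0.043010529329645567 -61.77988696148767
[[-0.922  0.387 -0.001]
 [ 0.387  0.922 -0.002]
 [ 0.    -0.002 -1.   ]]
cam [0.174 0.604 0.372] [[ 0.39  0.92 -0.  ]
 [ 0.88 -0.37  0.29]
 [ 0.27 -0.11 -0.96]] 60.731785289247476
```

View pics/c2.png

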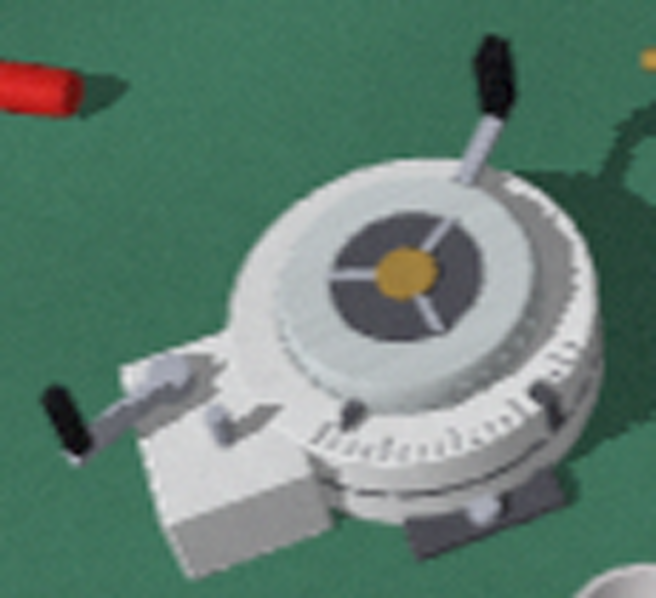

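In the scene crop the pointer tip is at (350,420). The dark clip is at (547,400), with its inner edge near (541,386).

```bash
python3 - <<'E'
from h import *
c=calibration("scene")
C0=np.array([.5515,-.1848])
P={k:ray(c,(180+u/5.7,185+v/5.7),z) for k,(u,v,z) in dict(C=(407,270,.075),tip=(349,422,.0605),clipin=(541,384,.061),clipout=(553,408,.061),handle=(492,42,.111),hub=(167,372,.066),post=(57,392,.104),pin=(219,412,.075)).items()}
for k,p in P.items():
    d=p[:2]-P["C"][:2]; e=p[:2]-C0; print(k,p.round(4),"r",np.hypot(*d).round(4),np.hypot(*e).round(4),"az",np.degrees(np.arctan2(d[1],d[0])).round(1),np.degrees(np.arctan2(e[1],e[0])).round(1))
E
```

```text
C [ 0.5503 -0.1814  0.075 ] r 0.0 0.0036 az 0.0 109.5
tip [ 0.6066 -0.2239  0.0605] r 0.0705 0.0676 az -37.0 -35.3
clipin [ 0.6189 -0.1424  0.061 ] r 0.0789 0.0796 az 29.7 32.2
clipout [ 0.6321 -0.1412  0.061 ] r 0.0911 0.0916 az 26.2 28.4
handle [ 0.4677 -0.1142  0.111 ] r 0.1065 0.1096 az 140.9 139.9
hub [ 0.5576 -0.2905  0.066 ] r 0.1093 0.1058 az -86.2 -86.7
post [ 0.5769 -0.3302  0.104 ] r 0.1511 0.1476 az -79.9 -80.1
pin [ 0.5911 -0.2732  0.075 ] r 0.1004 0.0969 az -66.0 -65.9
```

```bash
cat >> h.py <<'E'
from scipy.spatial.transform import Rotation as Ro
def row(x,y,z,yaw):  # target TCP, tool y azimuth in deg, tool down
    o=get_obs(); R=Ro.from_rotvec(o["tool_rot"]).as_matrix()
    a=np.radians(yaw); T=np.array([[-np.sin(a),np.cos(a),0],[np.cos(a),np.sin(a),0],[0,0,-1]]).T
    T=np.stack([[-np.sin(a),np.cos(a),0],[np.cos(a),np.sin(a),0],[0,0,-1]],1)
    d=R.T@(np.array([x,y,z])-o["tool_pos"])*100
    return d.round(2).tolist()+Ro.from_matrix(R.T@T).as_rotvec().round(3).tolist()
E
python3 -c "
from h import *
print(row(.506,-.087,.24,25))"
```

```text
[-50.03, -50.86, -0.1, -0.002, 0.0, 0.737]
```

```bash
R='[-50,-50.9,-0.1,0,0,0.737,255]'; python3 -m jog '[[-50,-50.9,-0.1,0,0,0.737,255],[-50,-50.9,-0.1,0,0,0.737,255],[-50,-50.9,-0.1,0,0,0.737,255],[-50,-50.9,-0.1,0,0,0.737,255],[-50,-50.9,-0.1,0,0,0.737,255],[-50,-50.9,-0.1,0,0,0.737,255],[-50,-50.9,-0.1,0,0,0.737,255],[-50,-50.9,-0.1,0,0,0.737,255]]'
python3 -c "
from h import *
print(row(.506,-.087,.24,25))"
```

```text
t: 0.77
tool_pos: [0.3651, 0.2645, 0.2392]
tool_rot: [1.688, 2.65, -0.003]
contact_force: [0.5, 0.1, 0.1]
opening: -0.0001
[-37.81, -2.09, -0.03, -0.002, 0.001, 0.0]
```

```bash
python3 -m jog '[[-37.8,-2.1,0,0,0,0,255],[-37.8,-2.1,0,0,0,0,255],[-37.8,-2.1,0,0,0,0,255],[-37.8,-2.1,0,0,0,0,255],[-37.8,-2.1,0,0,0,0,255],[-37.8,-2.1,0,0,0,0,255],[-37.8,-2.1,0,0,0,0,255],[-37.8,-2.1,0,0,0,0,255]]'
python3 -m jog '[[-4.5,-0.2,0,0,0,0,255],[-4.5,-0.2,0,0,0,0,255],[-4.5,-0.2,0,0,0,0,255]]'
python3 - <<'E'
from h import *
import cv2
print(row(.506,-.087,.24,25)); c=calibration("wrist"); np.save("w1.npy",c,allow_pickle=True)
im=get_image("wrist"); cv2.imwrite("pics/w1.png",im[:,:,::-1])
print(proj(c,np.array([.551,-.183,.075])),proj(c,np.array([.614,-.146,.061])),get_obs()["q"].round(2))
E
```

```text
t: 1.43
tool_pos: [0.4885, -0.0454, 0.2393]
tool_rot: [-1.688, -2.649, 0.003]
contact_force: [0.8, 0.7, 0.6]
opening: -0.0001
t: 1.68
tool_pos: [0.5057, -0.0891, 0.2386]
tool_rot: [-1.693, -2.644, 0.004]
contact_force: [-0.5, 0.2, -0.4]
opening: -0.0001
[0.18, 0.11, -0.14, -0.003, -0.0, -0.004]
(np.float64(325.6410116169439), np.float64(282.71808467744967)) (np.float64(397.17815485024613), np.float64(269.2130861736416)) [-0.32 -0.22  1.87 -0.    1.49 -0.75]
```

View pics/w1.png

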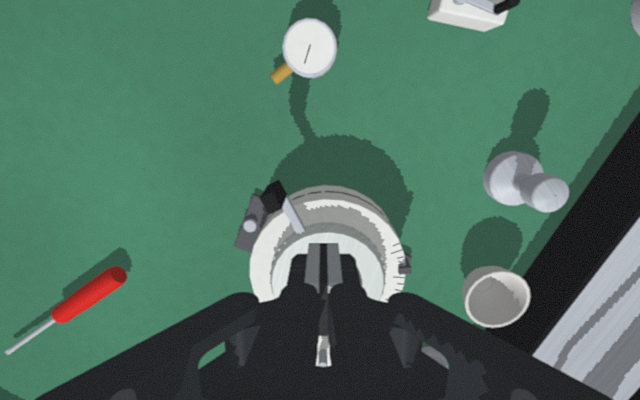

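The wrist view shows the clip at about (404,263) and the handle top at about (272,193). The closed fingers sit clear on the handle's clockwise side. I'll crop in for exact pixels.

```bash
python3 - <<'E'
import cv2
a=cv2.imread("pics/w1.png")[175:300,235:420]
cv2.imwrite("pics/w1c.png",cv2.resize(a,None,fx=4.3,fy=4.3,interpolation=cv2.INTER_CUBIC))
E
```

```text
(no output)
```

View pics/w1c.png

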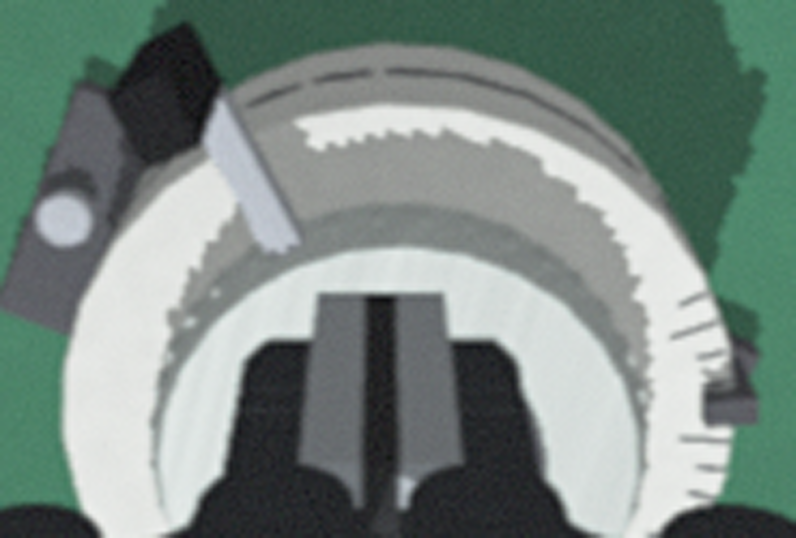

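Crop reading: the clip's top face spans x 705–757 and y 395–423, so its inner edge middle is (705,409). The handle top face centre is about (190,50).

```bash
python3 - <<'E'
from h import *
c=np.load("w1.npy",allow_pickle=True).item()
g=lambda u,v,z: ray(c,(235+u/4.3,175+v/4.3),z)[:2]
C=np.array([.551,-.183])
for n,p in dict(clip=g(705,409,.061),clipo=g(757,409,.061),handle=g(185,52,.111),ringL=g(158,425,.075),ringR=g(641,425,.075),ringTop=g(398,248,.075)).items():
    e=p-C;print(n,p.round(4),np.hypot(*e).round(4),np.degrees(np.arctan2(e[1],e[0])).round(1))
import cv2
pts=np.array([g(u,v,.075) for u,v in [(158,425),(641,425),(398,248),(205,330),(590,330),(290,270),(500,268)]])
A=np.c_[2*pts,np.ones(len(pts))];s=np.linalg.lstsq(A,(pts**2).sum(1),rcond=None)[0];print(s[:2],np.sqrt(s[2]+s[0]**2+s[1]**2))
E
```

```text
clip [ 0.6161 -0.1461] 0.0748 29.5
clipo [ 0.6273 -0.141 ] 0.0871 28.8
handle [ 0.4717 -0.1017] 0.1136 134.3
ringL [ 0.4992 -0.1962] 0.0535 -165.7
ringR [ 0.5986 -0.1502] 0.0578 34.6
ringTop [ 0.5304 -0.1341] 0.0531 112.9
[ 0.55413529 -0.18513418] 0.05629717707617683
```

```bash
python3 -m jog '[[0.2,0.1,5,0,0,0,255],[0.2,0.1,10,0,0,0,255],[0.2,0.1,15,0,0,0,255],[0.2,0.1,15,0,0,0,255],[0.2,0.1,15,0,0,0,255],[0.2,0.1,15,0,0,0,255]]'
cat > arc.py <<'E'
import sys
from h import *
C=np.array([.552,-.184]); r=.106
for a in map(float,sys.argv[1:]):
    t=np.radians(a); print(a,row(*(C+r*np.array([np.cos(t),np.sin(t)])),.088,a-90))
E
python3 arc.py 118 121 124 127 130 133 136 139
```

```text
t: 2.23
tool_pos: [0.5035, -0.0835, 0.0874]
tool_rot: [-1.685, -2.644, 0.004]
contact_force: [0.9, 0.6, 0.8]
opening: 0.0
118.0 [-0.57, -0.41, -0.06, -0.005, -0.004, -0.053]
121.0 [-0.61, -0.96, -0.05, -0.005, -0.004, -0.105]
124.0 [-0.69, -1.51, -0.05, -0.005, -0.004, -0.157]
127.0 [-0.79, -2.06, -0.05, -0.005, -0.004, -0.21]
130.0 [-0.92, -2.6, -0.05, -0.005, -0.004, -0.262]
133.0 [-1.07, -3.13, -0.04, -0.005, -0.004, -0.315]
136.0 [-1.26, -3.65, -0.04, -0.005, -0.004, -0.367]
139.0 [-1.47, -4.17, -0.04, -0.005, -0.005, -0.419]
```

```bash
python3 -m jog '[[-0.6,-0.4,0,0,0,-0.05,255],[-0.6,-1,0,0,0,-0.1,255],[-0.7,-1.5,0,0,0,-0.16,255],[-0.8,-2.1,0,0,0,-0.21,255],[-0.9,-2.6,0,0,0,-0.26,255],[-1.1,-3.1,0,0,0,-0.31,255],[-1.3,-3.6,0,0,0,-0.37,255],[-1.5,-4.2,0,0,0,-0.42,255]]'
python3 arc.py 141 144 147 150 153 156 159 162
```

```text
t: 2.9
tool_pos: [0.4743, -0.1144, 0.0916]
tool_rot: [1.093, 2.945, 0.001]
contact_force: [2.1, 2.7, -0.7]
opening: -0.0001
141.0 [0.16, -0.52, 0.36, 0.001, 0.0, -0.03]
144.0 [0.13, -1.08, 0.36, 0.001, 0.0, -0.083]
147.0 [0.07, -1.63, 0.36, 0.001, 0.0, -0.135]
150.0 [-0.02, -2.18, 0.36, 0.001, 0.0, -0.187]
153.0 [-0.14, -2.72, 0.36, 0.001, 0.0, -0.24]
156.0 [-0.28, -3.26, 0.36, 0.001, 0.0, -0.292]
159.0 [-0.46, -3.78, 0.36, 0.001, 0.0, -0.344]
162.0 [-0.66, -4.3, 0.36, 0.001, 0.0, -0.397]
```

```bash
python3 -m jog '[[0.1,-0.5,0.1,0,0,-0.03,255],[0.1,-1.1,0.2,0,0,-0.08,255],[0.1,-1.6,0.3,0,0,-0.13,255],[0,-2.2,0.3,0,0,-0.19,255],[-0.1,-2.7,0.3,0,0,-0.24,255],[-0.3,-3.3,0.3,0,0,-0.29,255],[-0.5,-3.8,0.3,0,0,-0.34,255],[-0.7,-4.3,0.3,0,0,-0.4,255]]'
python3 arc.py 165 168 171 174 177 180 183 186
```

```text
t: 3.57
tool_pos: [0.4538, -0.1515, 0.0929]
tool_rot: [0.48, 3.098, 0.0]
contact_force: [-1.4, 3.4, 1.8]
opening: 0.0
165.0 [0.25, -0.61, 0.49, 0.001, 0.006, -0.045]
168.0 [0.21, -1.17, 0.49, 0.001, 0.006, -0.098]
171.0 [0.14, -1.72, 0.49, 0.001, 0.006, -0.15]
174.0 [0.04, -2.26, 0.49, 0.001, 0.006, -0.202]
177.0 [-0.08, -2.8, 0.49, 0.0, 0.006, -0.255]
180.0 [-0.24, -3.34, 0.49, 0.0, 0.006, -0.307]
183.0 [-0.42, -3.86, 0.49, 0.0, 0.006, -0.359]
186.0 [-0.63, -4.38, 0.49, -0.0, 0.006, -0.412]
```

```bash
python3 -m jog '[[0.2,-0.6,0.3,0,0,-0.04,255],[0.2,-1.2,0.5,0,0,-0.1,255],[0.1,-1.7,0.5,0,0,-0.15,255],[0,-2.3,0.5,0,0,-0.2,255],[-0.1,-2.8,0.5,0,0,-0.25,255],[-0.2,-3.3,0.5,0,0,-0.31,255],[-0.4,-3.9,0.5,0,0,-0.36,255],[-0.4,-3.9,0.5,0,0,-0.36,255]]'
python3 - <<'E'
from h import *
import cv2
im=get_image("scene"); cv2.imwrite("pics/s2.png",cv2.resize(im[170:290,180:310,::-1],None,fx=5,fy=5,interpolation=cv2.INTER_CUBIC))
E
python3 arc.py 186 188 190 192 194 196 198
```

```text
t: 4.23
tool_pos: [0.4482, -0.1907, 0.0918]
tool_rot: [-0.085, 3.129, -0.006]
contact_force: [0.2, 0.1, 0.3]
opening: 0.0003
186.0 [0.15, -0.44, 0.33, -0.005, 0.011, -0.052]
188.0 [0.12, -0.81, 0.33, -0.005, 0.011, -0.087]
190.0 [0.09, -1.18, 0.33, -0.005, 0.011, -0.122]
192.0 [0.03, -1.55, 0.34, -0.005, 0.011, -0.157]
194.0 [-0.03, -1.91, 0.34, -0.005, 0.01, -0.192]
196.0 [-0.11, -2.27, 0.34, -0.005, 0.01, -0.227]
198.0 [-0.2, -2.63, 0.34, -0.006, 0.01, -0.262]
```

View pics/s2.png

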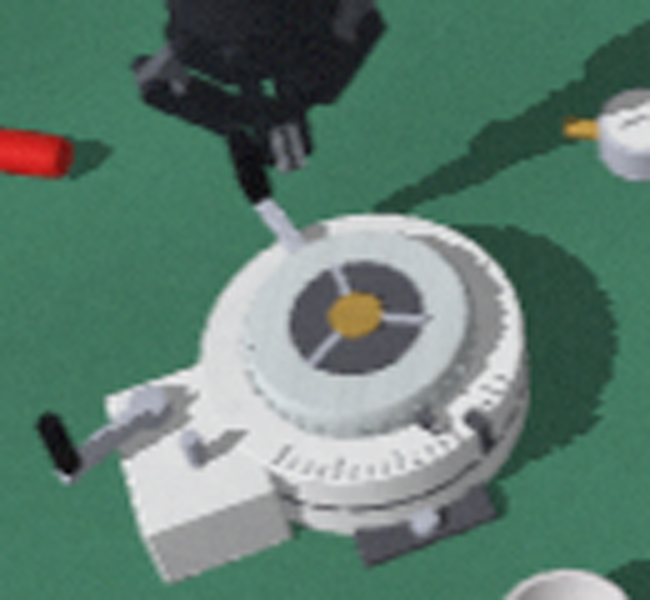

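The ring is moving: the pointer tip is now near (431,426) in the crop, and the clip's inner edge is near (474,417).

```bash
python3 - <<'E'
from h import *
c=calibration("scene");C=np.array([.5515,-.1835])
for n,u,v,z in [("tip",432,427,.0605),("clipin",472,412,.061),("handletop",250,195,.075)]:
    p=ray(c,(180+u/5,170+v/5),z)[:2];e=p-C;print(n,p.round(4),np.hypot(*e).round(4),np.degrees(np.arctan2(e[1],e[0])).round(1))
for az in (10,15,20,25,30,35):
    q=proj(c,np.array([C[0]+.072*np.cos(np.radians(az)),C[1]+.072*np.sin(np.radians(az)),.0605]));print(az,((q[0]-180)*5),((q[1]-170)*5))
t=get_obs()["tool_pos"][:2]-C;print(np.degrees(np.arctan2(t[1],t[0])),np.hypot(*t))
E
```

```text
tip [ 0.6192 -0.1643] 0.0703 15.9
clipin [ 0.6185 -0.1436] 0.078 30.8
handletop [ 0.4577 -0.2146] 0.0988 -161.7
10 420.55723476712274 436.8340263270352
15 431.89291575376814 430.5423476502989
20 442.57819319599975 423.49827991579076
25 452.5281575246572 415.76802837588843
30 461.6662241058185 407.4230277286774
35 469.92470154410256 398.538984236325
-176.10192097255188 0.1039299872323437
```

Pointer is at about 15.7° and the clip at about 30°. I'll push 11° more, then look closely.

```bash
python3 -m jog '[[0.1,-0.4,0.2,0,0,-0.05,255],[0.1,-0.8,0.3,0,0,-0.09,255],[0.1,-1.2,0.3,0,0,-0.12,255],[0,-1.6,0.3,0,0,-0.16,255],[0,-1.9,0.3,0,0,-0.19,255],[-0.1,-2.1,0.3,0,0,-0.21,255],[-0.1,-2.1,0.3,0,0,-0.21,255]]'
python3 - <<'E'
from h import *
import cv2
C=np.array([.5515,-.1835]);t=get_obs()["tool_pos"][:2]-C;print(np.degrees(np.arctan2(t[1],t[0])),np.hypot(*t))
a=get_image("scene"); w=get_image("wrist"); np.save("w2.npy",calibration("wrist"),allow_pickle=True)
cv2.imwrite("pics/w2.png",w[:,:,::-1]); cv2.imwrite("pics/s3f.png",a[:,:,::-1])
s=cv2.resize(a[235:285,240:300,::-1],None,fx=10,fy=10,interpolation=cv2.INTER_CUBIC)
cv2.imwrite("pics/s3.png",s)
E
python3 arc.py 196 198 200 202
```

```text
t: 4.87
tool_pos: [0.4507, -0.2117, 0.0899]
tool_rot: [-0.409, 3.103, -0.01]
contact_force: [-0.9, 0.4, 1.3]
opening: -0.0001
-164.3521018311522 0.1046520000008773
196.0 [0.08, -0.13, 0.14, -0.008, 0.011, -0.018]
198.0 [0.07, -0.5, 0.14, -0.008, 0.011, -0.053]
200.0 [0.04, -0.87, 0.14, -0.009, 0.01, -0.087]
202.0 [0.0, -1.24, 0.15, -0.009, 0.01, -0.122]
```

View pics/s3.png

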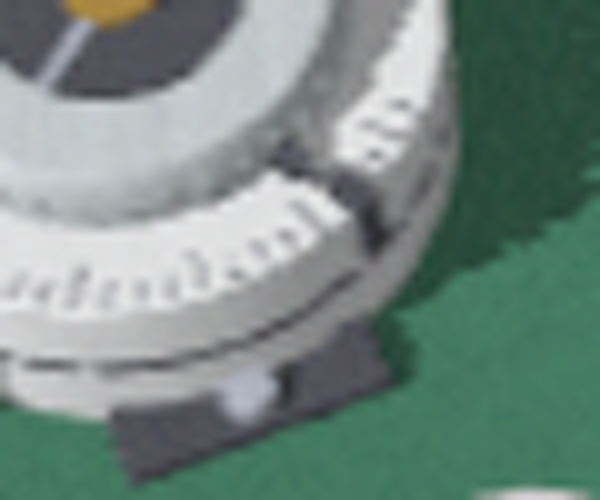

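The pointer (root (285,155), tip about (318,172)) has almost reached the clip, which starts near (338,180). I'll project the model for a number.

```bash
python3 - <<'E'
from h import *
import cv2
c=calibration("scene");C=np.array([.5515,-.1835]);W=np.load("w2.npy",allow_pickle=True).item()
def P(c,a,r,z): return np.array(proj(c,np.array([C[0]+r*np.cos(np.radians(a)),C[1]+r*np.sin(np.radians(a)),z])))
for a in (24,27,30,33): print(a,[((P(c,a,r,z)-[240,235])*10).round().tolist() for r,z in ((.06,.06),(.072,.0605),(.073,.061),(.085,.061))],P(W,a,.072,.0605).round())
s=cv2.imread("pics/s3f.png")[245:264,264:282]
b=cv2.resize(s,None,fx=30,fy=30,interpolation=cv2.INTER_NEAREST)
w=cv2.resize(cv2.imread("pics/w2.png"),(320,200))
o=np.zeros((570,870,3),np.uint8); o[:,:540]=b; o[:200,545:865]=w; o=cv2.resize(o,(800,524))
cv2.imwrite("pics/s4.png",o)
E
```

```text
24 [[269.0, 156.0], [301.0, 185.0], [304.0, 186.0], [336.0, 216.0]] [343. 482.]
27 [[279.0, 148.0], [313.0, 175.0], [315.0, 176.0], [350.0, 205.0]] [348. 482.]
30 [[288.0, 140.0], [323.0, 165.0], [326.0, 166.0], [362.0, 192.0]] [354. 481.]
33 [[296.0, 131.0], [333.0, 154.0], [336.0, 155.0], [374.0, 180.0]] [359. 480.]
```

View pics/s4.png

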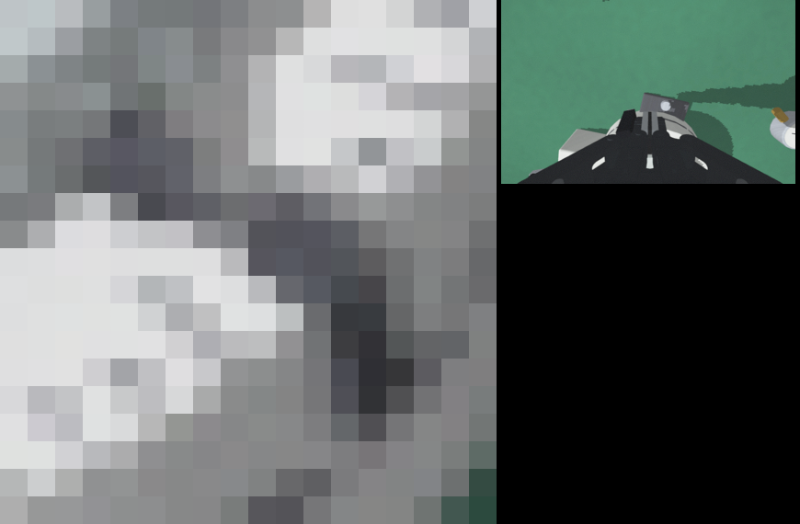

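Pointer reads about 27° and the clip about 29–29.5°. I'll nudge 2.3° further, back off, lift, then check from above with the wrist camera.

```bash
python3 -m jog '[[0.1,-0.2,0.1,0,0,-0.02,255],[0.1,-0.5,0.1,0,0,-0.05,255],[0.1,-0.5,0.1,0,0,-0.05,255],[0.1,-0.5,0.1,0,0,-0.05,255],[0.1,0.8,0,0,0,-0.05,255],[0.1,1.6,0,0,0,-0.05,255],[0.1,1.6,-5,0,0,-0.05,255],[0.1,1.6,-11,0,0,-0.05,255]]'
python3 -m jog '[[0,0,-4,0,0,0,255],[0,0,-4,0,0,0,255]]'
python3 -c "
from h import *
print(row(.623,-.166,.2,28))"
```

```text
t: 5.63
tool_pos: [0.4415, -0.1934, 0.1696]
tool_rot: [-0.488, 3.098, -0.002]
contact_force: [1.8, -0.4, 0.8]
opening: -0.0002
t: 5.8
tool_pos: [0.4446, -0.1946, 0.219]
tool_rot: [-0.487, 3.087, -0.018]
contact_force: [0.6, -0.8, 1.5]
opening: 0.0002
[-17.83, -2.74, 2.19, -0.002, 0.022, 1.395]
```

```bash
python3 -m jog '[[-17.8,-2.7,2,0,0.02,1.395,255],[-17.8,-2.7,2,0,0.02,1.395,255],[-17.8,-2.7,2,0,0.02,1.395,255],[-17.8,-2.7,2,0,0.02,1.395,255],[-17.8,-2.7,2,0,0.02,1.395,255],[-17.8,-2.7,2,0,0.02,1.395,255],[-17.8,-2.7,2,0,0.02,1.395,255],[-17.8,-2.7,2,0,0.02,1.395,255]]'
python3 -c "
from h import *
print(row(.623,-.166,.2,28))"
```

```text
t: 6.47
tool_pos: [0.6226, -0.1645, 0.201]
tool_rot: [1.066, 2.953, -0.003]
contact_force: [-0.2, 0.3, 0.5]
opening: 0.0002
[-0.13, -0.09, 0.1, -0.001, 0.002, 0.389]
```

```bash
python3 -m jog '[[-0.1,-0.1,0,0,0,0.39,255],[-0.1,-0.1,0,0,0,0.39,255],[-0.1,-0.1,0,0,0,0.39,255],[-0.1,-0.1,0,0,0,0.39,255],[-0.1,-0.1,0,0,0,0.39,255]]'
python3 - <<'E'
from h import *
import cv2
c=calibration("wrist"); w=get_image("wrist"); np.save("w3.npy",c,allow_pickle=True)
cv2.imwrite("pics/w3f.png",w[:,:,::-1])
q=np.array(proj(c,np.array([.614,-.148,.0605])));print(q)
x,y=np.clip((q-[80,60]).astype(int),0,[480,280]);print(x,y)
cv2.imwrite("pics/w3.png",cv2.resize(w[y:y+120,x:x+160,::-1],None,fx=5,fy=5,interpolation=cv2.INTER_CUBIC))
E
```

```text
t: 6.88
tool_pos: [0.6224, -0.1652, 0.2007]
tool_rot: [1.615, 2.693, -0.002]
contact_force: [-0.6, -0.9, -0.2]
opening: 0.0001
[324.19433196 163.2807805 ]
244 103
```

View pics/w3.png

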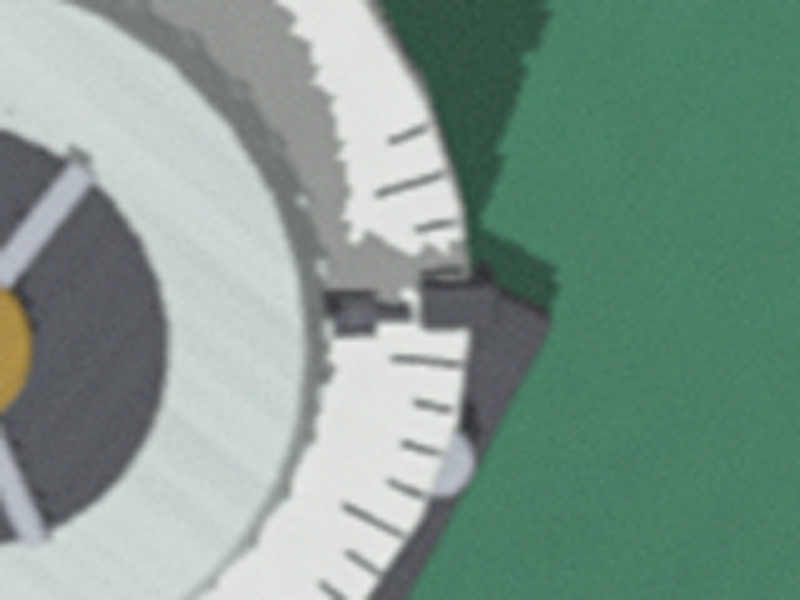

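Close check: the pointer tip is at (410,312) and the clip's inner edge spans y 284–327, middle 305. At about 5.4 px/mm that is roughly 1.3 mm off, inside the 4 mm limit. Next, the lock.

```bash
cat > lk.py <<'E'
import sys
from h import *
H=np.array([.5555,-.2915])
z=float(sys.argv[1])
for s in sys.argv[2:]:
    f,d=map(float,s.split(",")); t=np.radians(f)
    p=H+.046*np.array([np.cos(t),np.sin(t)])-d*1e-3*np.array([-np.sin(t),np.cos(t)])
    print(s,p.round(3),row(*p,z,f+90))
o=get_obs(); v=o["tool_pos"][:2]-H; print(v,o["q"].round(2))
E
python3 lk.py .2 -63,45
```

```text
-63,45 [ 0.536 -0.353] [-12.48, -16.44, 0.11, -0.0, 0.002, 0.02]
[0.06694665 0.12609853] [-0.37  0.12  1.6  -0.    1.41 -0.87]
```

```bash
python3 -m jog '[[-12.5,-16.4,0,0,0,0.02,255],[-12.5,-16.4,0,0,0,0.02,255],[-12.5,-16.4,0,0,0,0.02,255],[-12.5,-16.4,0,0,0,0.02,255],[-12.5,-16.4,0,0,0,0.02,255],[-12.5,-16.4,0,0,0,0.02,255],[-12.5,-16.4,0,0,0,0.02,255],[-12.5,-16.4,0,0,0,0.02,255]]'
python3 lk.py .09 -63,45
```

```text
t: 7.6
tool_pos: [0.5368, -0.3525, 0.201]
tool_rot: [1.64, 2.678, -0.001]
contact_force: [0.8, -0.2, -0.4]
opening: 0.0002
-63,45 [ 0.536 -0.353] [0.01, -0.06, 11.1, 0.0, 0.002, 0.0]
[-0.01872756 -0.06104049] [-0.7   0.12  1.61 -0.    1.41 -1.17]
```

```bash
python3 -m jog '[[0,0,4,0,0,0,255],[0,0,8,0,0,0,255],[0,0,11,0,0,0,255],[0,0,11,0,0,0,255],[0,0,11,0,0,0,255],[0,0,11,0,0,0,255]]'
python3 lk.py .09 -63,36 -63,28 -61,21 -57,21 -53,21 -49,21 -45,21 -41,21
```

```text
t: 8.1
tool_pos: [0.5385, -0.3526, 0.0933]
tool_rot: [1.636, 2.677, -0.002]
contact_force: [0.3, -0.5, 1.6]
opening: 0.0002
-63,36 [ 0.544 -0.349] [0.07, 0.69, 0.33, 0.001, 0.004, 0.002]
-63,28 [ 0.551 -0.345] [0.07, 1.49, 0.33, 0.001, 0.004, 0.002]
-61,21 [ 0.559 -0.342] [-0.01, 2.35, 0.33, 0.001, 0.004, -0.033]
-57,21 [ 0.563 -0.342] [-0.13, 2.68, 0.33, 0.001, 0.005, -0.102]
-53,21 [ 0.566 -0.341] [-0.23, 3.02, 0.33, 0.001, 0.005, -0.172]
-49,21 [ 0.57 -0.34] [-0.31, 3.36, 0.33, 0.001, 0.005, -0.242]
-45,21 [ 0.573 -0.339] [-0.36, 3.71, 0.33, 0.001, 0.005, -0.312]
-41,21 [ 0.576 -0.338] [-0.39, 4.06, 0.33, 0.0, 0.005, -0.382]
[-0.01702162 -0.06105603] [-0.7   0.22  1.68 -0.    1.23 -1.17]
```

```bash
python3 -m jog '[[0.1,0.7,0.2,0,0,0,255],[0.1,1.5,0.3,0,0,0,255],[0,2.3,0.3,0,0,-0.03,255],[-0.1,2.7,0.3,0,0,-0.1,255],[-0.2,3,0.3,0,0,-0.17,255],[-0.3,3.4,0.3,0,0,-0.24,255],[-0.4,3.7,0.3,0,0,-0.31,255],[-0.4,4.1,0.3,0,0,-0.38,255]]'
python3 lk.py .09 -38,21 -34,21 -30,21 -26,21 -22,21 -18,21 -14,21 -10,21
```

```text
t: 8.77
tool_pos: [0.578, -0.3379, 0.0918]
tool_rot: [1.093, 2.939, -0.006]
contact_force: [-0.7, -1.6, 0.5]
opening: 0.0001
-38,21 [ 0.579 -0.336] [0.04, 0.17, 0.18, -0.001, 0.007, -0.049]
-34,21 [ 0.582 -0.335] [-0.08, 0.5, 0.18, -0.002, 0.007, -0.118]
-30,21 [ 0.585 -0.333] [-0.18, 0.84, 0.18, -0.002, 0.007, -0.188]
-26,21 [ 0.588 -0.331] [-0.25, 1.19, 0.18, -0.002, 0.007, -0.258]
-22,21 [ 0.59  -0.328] [-0.29, 1.54, 0.18, -0.002, 0.006, -0.328]
-18,21 [ 0.593 -0.326] [-0.32, 1.89, 0.18, -0.003, 0.006, -0.398]
-14,21 [ 0.595 -0.323] [-0.32, 2.24, 0.18, -0.003, 0.006, -0.468]
-10,21 [ 0.597 -0.32 ] [-0.29, 2.6, 0.18, -0.003, 0.006, -0.537]
[ 0.02248619 -0.04642278] [-0.64  0.28  1.62 -0.    1.24 -1.5 ]
```

```bash
python3 -m jog '[[0,0.2,0.2,0,0,-0.05,255],[-0.1,0.5,0.2,0,0,-0.12,255],[-0.2,0.8,0.2,0,0,-0.19,255],[-0.2,1.2,0.2,0,0,-0.26,255],[-0.3,1.5,0.2,0,0,-0.33,255],[-0.3,1.9,0.2,0,0,-0.4,255],[-0.3,2.2,0.2,0,0,-0.47,255],[-0.3,2.2,0.2,0,0,-0.47,255]]'
python3 lk.py .09 -12,21 -10,21 -8,21 -6,21 -4,21 -2,21 -2,19
python3 - <<'E'
from h import *
import cv2
w=get_image("top"); cv2.imwrite("pics/t5.png",cv2.resize(w[140:225,350:460,::-1],None,fx=7,fy=7,interpolation=cv2.INTER_CUBIC))
E
```

```text
t: 9.43
tool_pos: [0.5964, -0.3234, 0.0914]
tool_rot: [0.373, 3.111, -0.01]
contact_force: [0.5, -0.9, -0.0]
opening: -0.0
-12,21 [ 0.596 -0.322] [0.07, 0.17, 0.14, -0.006, 0.008, -0.029]
-10,21 [ 0.597 -0.32 ] [0.01, 0.33, 0.14, -0.006, 0.008, -0.064]
-8,21 [ 0.598 -0.319] [-0.05, 0.49, 0.13, -0.006, 0.008, -0.099]
-6,21 [ 0.599 -0.317] [-0.11, 0.66, 0.13, -0.006, 0.008, -0.134]
-4,21 [ 0.6   -0.316] [-0.16, 0.83, 0.13, -0.006, 0.008, -0.169]
-2,21 [ 0.601 -0.314] [-0.2, 1.0, 0.13, -0.006, 0.008, -0.204]
-2,19 [ 0.601 -0.312] [-0.16, 1.2, 0.13, -0.006, 0.008, -0.204]
[ 0.04092615 -0.03186842] [-0.61  0.29  1.6  -0.    1.24 -1.94]
```

Now the final approach in small steps, watching the force.

```bash
python3 -m jog '[[0,0.2,0.1,0,0,-0.03,255],[0,0.4,0.1,0,0,-0.08,255],[-0.1,0.6,0.1,0,0,-0.13,255],[-0.1,0.7,0.1,0,0,-0.15,255],[-0.1,0.8,0.1,0,0,-0.17,255],[-0.1,0.8,0.1,0,0,-0.17,255]]'
python3 -m jog '[[0,0.1,0,0,0,0,255],[0,0.2,0,0,0,-0.02,255],[0,0.2,0,0,0,-0.02,255]]'
python3 lk.py .09 -3,21 -2,18
```

```text
t: 9.98
tool_pos: [0.5993, -0.3159, 0.0906]
tool_rot: [0.113, 3.132, -0.011]
contact_force: [-0.1, -1.0, 0.0]
opening: -0.0001
t: 10.23
tool_pos: [0.5995, -0.3137, 0.0906]
tool_rot: [0.08, 3.133, -0.011]
contact_force: [1.4, -1.3, 0.7]
opening: -0.0002
-3,21 [ 0.6   -0.315] [-0.09, -0.11, 0.06, -0.007, 0.008, 0.001]
-2,18 [ 0.601 -0.311] [-0.12, 0.27, 0.06, -0.007, 0.007, -0.016]
[ 0.04401103 -0.02221546] [-0.59  0.29  1.6  -0.    1.24 -2.11]
```

```bash
python3 -m jog '[[0,0.1,0,0,0,0,255],[0,0.2,0,0,0,0,255],[0,0.2,0,0,0,0,255]]'
python3 -m jog '[[0,0.1,0,0,0,0,255],[0,0.1,0,0,0,0,255],[0,0.1,0,0,0,0,255]]'
```

```text
t: 10.48
tool_pos: [0.5996, -0.3128, 0.0907]
tool_rot: [0.081, 3.133, -0.015]
contact_force: [1.5, -4.3, -1.4]
opening: 0.0001
t: 10.73
tool_pos: [0.5996, -0.3129, 0.0908]
tool_rot: [0.081, 3.132, -0.018]
contact_force: [1.8, -5.4, -0.1]
opening: -0.0
```

The tool stopped moving and the force rose to about 5 N, so the tab is at the stop. I'll back off, lift and check.

```bash
python3 -m jog '[[0,-1,0,0,0,0,255],[0,-3,0,0,0,0,255],[0,-4,0,0,0,0,255],[0,-4,-4,0,0,0,255],[0,-6,-8,0,0,0,255],[0,-9,-12,0,0,0,255],[0,-12,-14,0,0,0,255],[0,-12,-14,0,0,0,255]]'
python3 -m jog '[[0,-4,-2,0,0,0,255],[0,-6,-2,0,0,0,255],[0,-6,-2,0,0,0,255]]'
python3 - <<'E'
from h import *
import cv2
w=get_image("top"); a=cv2.resize(w[145:220,360:450,::-1],None,fx=4.4,fy=4.4,interpolation=cv2.INTER_CUBIC)
s=get_image("scene"); b=cv2.resize(s[200:290,185:290,::-1],None,fx=3.8,fy=3.8,interpolation=cv2.INTER_CUBIC)
h=max(a.shape[0],b.shape[0]);o=np.zeros((h,a.shape[1]+b.shape[1],3),np.uint8);o[:a.shape[0],:a.shape[1]]=a;o[:b.shape[0],a.shape[1]:]=b
cv2.imwrite("pics/f.png",o);print(o.shape)
E
```

```text
t: 11.4
tool_pos: [0.5931, -0.4372, 0.2403]
tool_rot: [0.086, 3.124, -0.032]
contact_force: [1.6, -1.1, 1.4]
opening: 0.0
t: 11.65
tool_pos: [0.5882, -0.5019, 0.2634]
tool_rot: [0.094, 3.122, -0.038]
contact_force: [0.2, 0.1, -0.1]
opening: 0.0002
(342, 795, 3)
```

View pics/f.png

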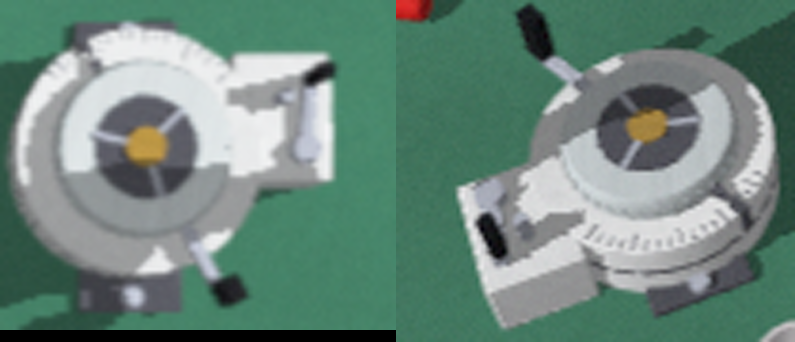

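```bash
python3 - <<'E'
from h import *
c=calibration("top");g=lambda u,v,z:ray(c,(360+u/4.4,145+v/4.4),z)[:2]
d=g(319,73,.104)-g(307,148,.066);print(np.hypot(*d),np.degrees(np.arctan2(d[1],d[0])))
c=calibration("scene");g=lambda u,v,z:ray(c,(185+(u-396)/3.8,200+v/3.8),z)[:2]
d=g(487,220,.104)-g(489,193,.066);print(np.hypot(*d),np.degrees(np.arctan2(d[1],d[0])))
E
```

```text
0.043414595586563555 3.5457287725810325
0.04438084109706559 -1.7529281907615595
```

```bash
python3 -c "
from station import *
print(finish_job())"
```

```text
the job is handed in; nothing more can be done
None
```

I set the larger head's ring to the clip, closed its lock tab, and handed the job in at about 12 s of the 46 s allowed. The hand-in gave no verdict.

- **Ring:** I pushed the handle round about 68° with the closed fingers, from one side only, at a few newtons. A close wrist-camera picture before locking showed the pointer tip about 1.3 mm from the middle of the clip's inner edge (limit 4 mm). A last, coarser look after locking showed the pointer still at the clip.
- **Lock:** I pushed the post until the tool stopped moving and the force rose to about 5 N. The tab then measured −2° in the scene view and +3.5° in the top view, against an expected −3°. The two views disagree by about 5°, which fits the coarse pixels. Both are past the needed −8°.
- **Rest of the scene:** the tool was well clear with no contact force at hand-in. I kept its path clear of the smaller head and the loose items, but took no final picture to check that they had not moved.

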